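# Put the leak-test rig on air

## Robot

A 6-joint arm with a two-finger parallel gripper is mounted at the origin on a cart in front of the work surface, level with it; the furniture and walls round the work are solid. World frame = base frame: x ahead of the robot, y to its left, z up, the work surface at z = 0. Lengths are in m, angles in rad, forces in N, time in s.
With the tool pointing down it reaches from about 0.3 to 0.875 m from the base axis. Payload 6.4 kg.
Tool frame: the origin (TCP) lies midway between the tips of the shut fingers; the grasp point (between the pads) lies 19 mm behind it; z points along the fingers, y is the line along which they close (so a half turn about z gives the same grasp; the last joint's range is limited). The gripper opens to 85 mm and grips with 20 to 120 N. Pads are 22 mm wide; open, the fingers measure 114 mm over their backs; the gripper's body (76 mm by 85 mm) begins 54 mm behind the grasp point. The pads swing forward as they close: fully open they stand 13 mm farther back than shut.
Start: joints at [1.022, 0.181, 1.607, -0, 1.354, -0.206], TCP at [0.193, 0.542, 0.231] pointing down, gripper open.
Joint ranges: [-2.99, 2.99], [-0.89, 2.07], [0.3, 2.58], [-1.14, 4.28], [0, 2.63], [-3.12, 3.12]. Speed limits (rad/s): [2.57, 2.57, 3.01, 3.14, 3.14, 3.14].

## Interface

Orientations are given as a unit quaternion [w, x, y, z].
In Python, from bench import ctrl gives the robot as it stands. The module is installed in compiled form; this text tells all that it offers.
- The arm moves only by the tool move_arm, never from a script. Its argument "plan" is one flat list of numbers, 6 for each row, row after row: the shift along the world's x, y, z in units of 50 mm (1.0 is 50 mm), then the turn, a rotation vector about the world's x, y, z in rad. A call has 1 to 10 rows; each row is the pose to reach, as a shift and turn from the pose commanded when the call began; what a row does not reach only later rows make up. A row lasts 1/8 s, in which the tool goes at most 62.5 mm and 10.7 degrees, less where a joint would pass 70% of its speed; a pose out of reach is approached as far as the arm can. A call with a gripper value outside its range is refused whole. "grip" is the finger opening in mm, from 0 to 85.4, set as the call begins (left out, the last holds). The fingers move at their own pace and stop on an object; the grip force is fixed at half the most. Time passes only in rows, so rows that repeat a pose let the fingers close. It gives the time, the measured TCP pose, the force, the opening and the grip force at its end, in the units of the state.
- ctrl.get_obs(): the state, without advancing time (a new reading comes with each control period).
- ctrl.camera(name): name is "side" or "top"; returns a dict with "pixels" (480x640x3 uint8, red, green, blue), "fx", "fy", "cx", "cy" (pixels), "dist_coeffs" ([k1, k2, p1, p2, k3] as OpenCV has them; the pictures are not rectified), "origin" and "attitude" of the camera in the world. Camera axes: x right, y down, z forward; pixel columns grow to the right and rows downward; lengths in m; the calibration is good to about 2 mm. A picture is of the moment at which its call begins. There is no depth.
- ctrl.hand_in(): hands the job in; it is judged then, once.
The state is a dict: "time_s": time; "q": joint angles; "dq": joint speeds; "joint_efforts": joint torques, N m; "eef_pos": TCP position; "eef_rot": TCP orientation; "wrist_force": force on the tool from outside, world axes, zero at the start; "torque": the same for the moment, N m; "opening": opening from 0.0 (shut) to 1.0 (fully open); "grasp_force": force on a finger pad.
Only numpy, scipy, OpenCV 4.12 (cv2) and the standard library are available. Lean on these libraries where they do the work, as an engineer would, in place of code of your own. Each camera call takes 0.05 s, during which the arm holds its last target. There are 200 camera calls.

## Task

The copper cap on the leak-test rig is to be tested with air: push the red levers of the two open-ended outlets fully shut (lever square across its pipe), leave the capped outlet's red lever open, and only then push the yellow air lever fully open (lever in line with its pipe). Push each lever round with one fingertip or the outside of the closed fingers: do not grip it or press hard on it. Leave the other things on the rig and the counter where they are, without lifting or shifting them.

Things in the scene. Friction and masses are not known exactly. Their poses are not given: they have to be found in the camera images.
- rig: Fixed leak-test rig: grey plate 250 x 450 mm, blue air bottle along its back (95 mm high, filling valve 112), gauge at its right end (175 mm high), four lever valves; two of the three outlets facing the robot end in open copper tails, one in the cap. Origin on the counter 25 mm before the plate's centre; x away from the robot, y left. Pipe axes 54 mm up; all else but the levers is under 86 mm.
- valve_air (a joint): Yellow lever of the air valve at the rig's left, between bottle and header (stem at rig x 50, y 165 mm), rad. 0 = shut: lever across its pipe, pointing to the rig's +y; grows counter-clockwise from above to 1.571 = fully open: along its pipe, pointing to the rig's -x (to the robot). Hard stops at both ends; stays where it is left; about 4 N at 55 mm from the stem turns it.
- valve_left (a joint): Red lever of the left outlet's valve (stem at rig x -45, y 50 mm), rad. 0 = shut: lever across its pipe, pointing to the rig's +y; grows counter-clockwise from above to 1.571 = fully open: along its pipe, pointing to the rig's -x (to the robot). Hard stops at both ends; stays where it is left; about 4 N at 55 mm from the stem turns it.
- valve_middle (a joint): Red lever of the middle outlet's valve (stem at rig x -45, y -50 mm), rad. 0 = shut: lever across its pipe, pointing to the rig's +y; grows counter-clockwise from above to 1.571 = fully open: along its pipe, pointing to the rig's -x (to the robot). Hard stops at both ends; stays where it is left; about 4 N at 55 mm from the stem turns it.
- valve_right (a joint): Red lever of the right outlet's valve (stem at rig x -45, y -150 mm), rad. 0 = shut: lever across its pipe, pointing to the rig's +y; grows counter-clockwise from above to 1.571 = fully open: along its pipe, pointing to the rig's -x (to the robot). Hard stops at both ends; stays where it is left; about 4 N at 55 mm from the stem turns it.
- valve_air_stem (a point): On the air valve's stem axis (the lever's pivot), at mid-height of the lever's grip, 104 mm above the counter; axes as the rig's. The grip, a vinyl sleeve, is 18 mm wide and 12 mm high (98 to 110 mm up) and reaches from 22 to 80 mm out from the stem.
- valve_air_tip (a point): Outer end of the air valve's lever grip, 80 mm from the stem, at mid-height of the grip; its y axis points from stem to tip.
- valve_left_stem (a point): On the left valve's stem axis (the lever's pivot), at mid-height of the lever's grip, 104 mm above the counter; axes as the rig's. The grip, a vinyl sleeve, is 18 mm wide and 12 mm high (98 to 110 mm up) and reaches from 22 to 80 mm out from the stem.
- valve_left_tip (a point): Outer end of the left valve's lever grip, 80 mm from the stem, at mid-height of the grip; its y axis points from stem to tip.
- valve_middle_stem (a point): On the middle valve's stem axis (the lever's pivot), at mid-height of the lever's grip, 104 mm above the counter; axes as the rig's. The grip, a vinyl sleeve, is 18 mm wide and 12 mm high (98 to 110 mm up) and reaches from 22 to 80 mm out from the stem.
- valve_middle_tip (a point): Outer end of the middle valve's lever grip, 80 mm from the stem, at mid-height of the grip; its y axis points from stem to tip.
- valve_right_stem (a point): On the right valve's stem axis (the lever's pivot), at mid-height of the lever's grip, 104 mm above the counter; axes as the rig's. The grip, a vinyl sleeve, is 18 mm wide and 12 mm high (98 to 110 mm up) and reaches from 22 to 80 mm out from the stem.
- valve_right_tip (a point): Outer end of the right valve's lever grip, 80 mm from the stem, at mid-height of the grip; its y axis points from stem to tip.
- outlet_left (a point): Front face of the brass nut of the left outlet, on the pipe axis, 54 mm above the counter; what is screwed on this outlet starts here and points to the rig's -x.
- outlet_middle (a point): Front face of the brass nut of the middle outlet, on the pipe axis, 54 mm above the counter; what is screwed on this outlet starts here and points to the rig's -x.
- outlet_right (a point): Front face of the brass nut of the right outlet, on the pipe axis, 54 mm above the counter; what is screwed on this outlet starts here and points to the rig's -x.
- copper_cap: Closed copper cap, diameter 39 mm, 37 mm long, screwed on one of the three outlets (which one varies) as the piece to be tested; origin at its mouth, on the nut's face; its z axis points out of the outlet. Fixed, its top 74 mm above the counter.
- tap_aerator: White-chromed tap aerator, 34 mm wide, 31 mm high, standing on the rig's plate; loose bystander. Origin at the centre of its underside.
- pipe_flange: Small grey pipe flange, 44 mm, 12 mm high, lying on the rig's plate; loose bystander. Origin at the centre of its underside.
- ball_valve: Loose brass ball valve with a red lever, 31 x 68 x 37 mm, lying on the counter left of the rig; bystander, not part of the rig. Origin at the centre of its underside.
- tape_measure: Yellow tape measure, 76 x 74 x 34 mm, on the counter; loose bystander. Origin at the centre of its underside.
- super_glue: White glue bottle with a long nozzle, diameter 28 mm, 84 mm high, standing left of the rig; loose bystander. Origin at the centre of its underside.
- kraft_carton: Brown carton, 50 x 70 x 55 mm, behind the rig; loose bystander. Origin at the centre of its underside.
- marker: Marker pen, 135 mm long, on the counter; loose bystander. Origin at the centre of its underside.

How it is judged:
By the outcome, as a careful person would: the job done as asked, in the order asked, and still so for the second after the job is handed in, with the robot touching nothing.
It also fails if it takes over 56 s, if anything falls off the work surface, if the arm or the gripper's body presses on something with over 40 N, if the wrist force passes 120 N, or if a joint passes its speed limit or range.

## Working session

There is one attempt and no reset: what is moved stays moved. The work goes in short steps, Python scripts to look and compute and a tool call to move; the robot and the scene stay as the last step left them, time stands still between calls to the robot, and variables do not carry over. Pictures are saved under pics/ and viewed, at most 10 in all, crops included, and the job is handed in when it is done.

Besides the shell and the picture viewer there is one more tool, called after ">>>" in YAML: its name, and indented under it one key for each argument. move_arm: Moves the arm, as the interface text tells. Its arguments: {"type":"object","properties":{"plan":{"type":"array"},"grip":{"type":"number"}},"required":["plan"]}

```bash
mkdir -p pics
cat > h.py <<'E'
import numpy as np, cv2
from bench import ctrl
from scipy.spatial.transform import Rotation as R
def cam(n):
    c=ctrl.camera(n); c['K']=np.array([[c['fx'],0,c['cx']],[0,c['fy'],c['cy']],[0,0,1]]);c['d']=np.array(c['dist_coeffs'],float)
    a=np.array(c['attitude'],float)
    c['R']=a if a.shape==(3,3) else R.from_quat(a[[1,2,3,0]]).as_matrix()
    c['o']=np.array(c['origin'],float); return c
def ray(c,uv,z):
    p=cv2.undistortPoints(np.array(uv,float).reshape(-1,1,2),c['K'],c['d']).reshape(-1,2)
    d=np.c_[p,np.ones(len(p))]@c['R'].T
    return c['o']+d*((z-c['o'][2])/d[:,2])[:,None]
def proj(c,P):
    return cv2.projectPoints((np.array(P,float)-c['o'])@c['R'],np.zeros(3),np.zeros(3),c['K'],c['d'])[0].reshape(-1,2)
def save(c,n): cv2.imwrite('pics/'+n,c['pixels'][:,:,::-1])
E
python3 - <<'E'
from h import *
for n in('top','side'):
    c=cam(n);save(c,n+'1.png');print(n,c['o'],c['attitude'],c['fx'])
o=ctrl.get_obs();print(o['time_s'],o['eef_pos'],o['eef_rot'],o['wrist_force'])
E
```

```text
top [0.46491413 0.11322553 1.04831028] [-0.03367224  0.71658545 -0.6957782   0.03555514] 464.12225693802435
side [ 0.0520565  -0.91499192  0.83541235] [-0.4679752   0.85307534 -0.20655635  0.10293765] 617.9937811106408
0.1 [0.19300767 0.54108975 0.23044988] [-2.81544992e-04  1.70585571e-01  9.85342516e-01 -7.81426337e-04] [-1.23820034  0.45782256 -0.12469175]
```

View pics/top1.png

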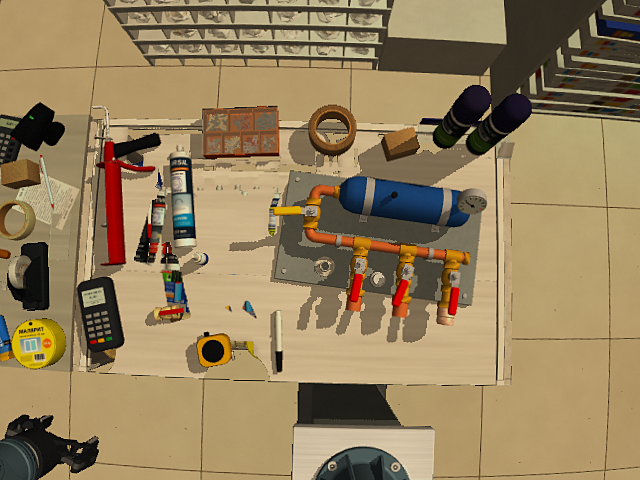

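View pics/side1.png

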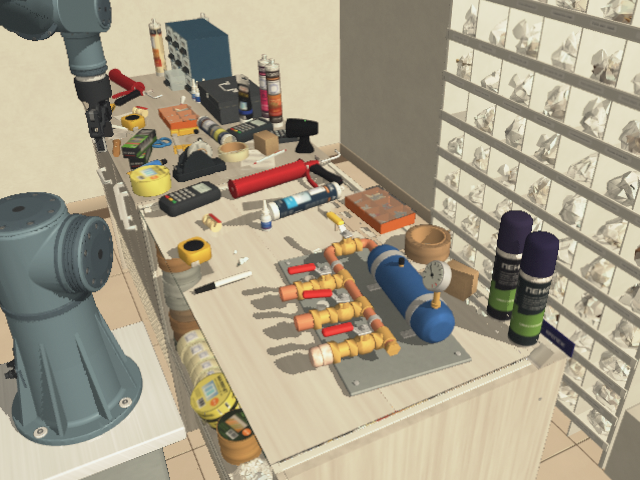

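Run:
```python
from h import *
t=cam('top');s=cam('side')
a=cv2.resize(t['pixels'][160:340,255:495],(800,600),interpolation=cv2.INTER_CUBIC)
b=cv2.resize(s['pixels'][215:395,250:490],(800,600),interpolation=cv2.INTER_CUBIC)
cv2.imwrite('pics/a.png',a[:,:,::-1]);cv2.imwrite('pics/b.png',b[:,:,::-1])
h=cv2.cvtColor(t['pixels'],cv2.COLOR_RGB2HSV)
H,S,V=[h[...,i].astype(int) for i in range(3)]
roi=np.zeros(H.shape,bool);roi[190:335,262:480]=1
for nm,m in(('red',((H<5)|(H>175))&(S>190)&(V>120)),('yel',(H>22)&(H<32)&(S>180)&(V>150))):
    m=(m&roi).astype(np.uint8)
    for k in cv2.findContours(m,0,2)[0]:
        if cv2.contourArea(k)<40: continue
        (c,sz,an)=cv2.minAreaRect(k);bp=cv2.boxPoints((c,sz,an))
        # end midpoints of long axis
        e=[(bp[i]+bp[(i+1)%4])/2 for i in range(4)]
        ends=[e[0],e[2]] if np.linalg.norm(e[0]-e[2])>np.linalg.norm(e[1]-e[3]) else [e[1],e[3]]
        print(nm,np.round(c),np.round(sz,1),np.round(ray(t,[c]+ends,.108),4).tolist())
# plate corners (approx pixels)
print(ray(t,[[288,171],[479,200],[273,279],[467,305]],.005).round(4).tolist())
```

```text
red [454. 301.] [ 7. 27.] [[0.4426, -0.1668, 0.108], [0.4699, -0.1704, 0.108], [0.4154, -0.1633, 0.108]]
red [400. 292.] [ 7.5 27.5] [[0.4567, -0.0557, 0.108], [0.483, -0.0651, 0.108], [0.4305, -0.0463, 0.108]]
red [356. 287.] [ 7.6 27.7] [[0.4647, 0.0338, 0.108], [0.4923, 0.0289, 0.108], [0.4373, 0.0386, 0.108]]
yel [288. 209.] [25.  6.] [[0.6205, 0.1778, 0.108], [0.6198, 0.2035, 0.108], [0.6212, 0.1522, 0.108]]
[[0.7261, 0.1871, 0.005], [0.673, -0.2569, 0.005], [0.4778, 0.2118, 0.005], [0.4309, -0.2282, 0.005]]
```

View pics/a.png

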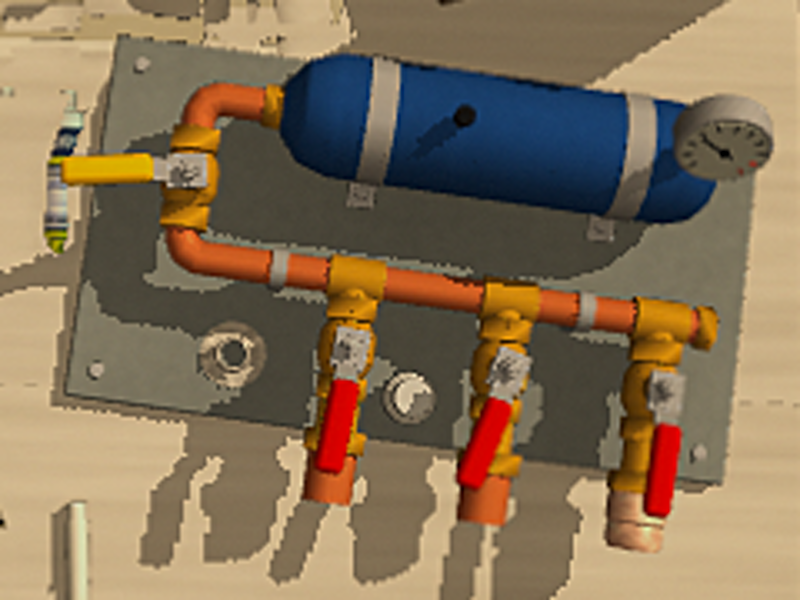

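View pics/b.png

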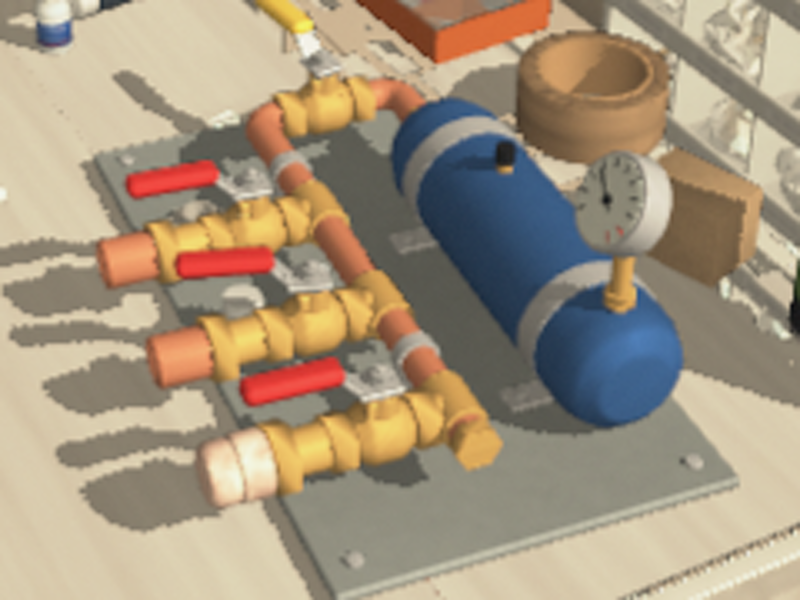

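Top view: yellow lever at left (288,209), and red levers at (356,287), (400,292) and (454,301). In both views the right outlet carries the pink closed cap, at about (446,317) in top. The left and middle outlets end in open copper tails, so those two get shut. I'll cross-check the levers in the side view, then plan the arcs.

```bash
cat > plan.py <<'E'
from h import *
from scipy.optimize import least_squares
yaw=-0.111
ex=np.array([np.cos(yaw),np.sin(yaw)]);ey=np.array([-ex[1],ex[0]])
HX,HY=11,14.5
def fing(stem,th,side,r=55,gap=0):
    # stem world xy m, th lever angle, side +1: finger on the ccw (-> pushes cw/shut) side ; -1: cw side
    l=np.array([-np.sin(th),np.cos(th)]); n=side*np.array([-l[1],l[0]])
    o=r*l+n*(9+HX*abs(n[0])+HY*abs(n[1])+gap)
    return stem+(o[0]*ex+o[1]*ey)/1000
E
python3 - <<'E'
from plan import *
t=cam('top');s=cam('side')
def blobs(c,roi,red):
    h=cv2.cvtColor(c['pixels'],cv2.COLOR_RGB2HSV);H,S,V=[h[...,i].astype(int) for i in range(3)]
    m=((H<5)|(H>175))&(S>190)&(V>110) if red else (H>22)&(H<32)&(S>180)&(V>150)
    k=np.zeros(H.shape,bool);k[roi[0]:roi[1],roi[2]:roi[3]]=1;m=(m&k).astype(np.uint8)
    n,_,st,ce=cv2.connectedComponentsWithStats(m)
    return [ce[i] for i in range(1,n) if st[i,4]>40]
bt=sorted(blobs(t,(190,335,262,480),1),key=lambda p:p[0]);bs=sorted(blobs(s,(255,345,280,375),1),key=lambda p:p[1])
bt+=blobs(t,(190,335,262,300),0);bs+=blobs(s,(208,232,320,350),0)
for a,b in zip(bt,bs):
    A,B=t['o'],s['o'];u=ray(t,[a],0)[0]-A;v=ray(s,[b],0)[0]-B
    x=np.linalg.lstsq(np.c_[u,-v],B-A,rcond=None)[0];p,q=A+x[0]*u,B+x[1]*v
    print(a.round(),b.round(),((p+q)/2).round(4),'gap mm',round(np.linalg.norm(p-q)*1e3,1))
# plate-based + lever-based stems
P=ray(t,[[290.4,171.4],[481.5,198],[271.5,281],[471.6,306]],.005)[:,:2];print(P.round(4).tolist())
E
```

```text
[356. 287.] [300. 268.] [0.463  0.0344 0.105 ] gap mm 3.5
[400. 292.] [316. 293.] [ 0.4558 -0.0558  0.105 ] gap mm 1.9
[454. 301.] [336. 329.] [ 0.4412 -0.1664  0.1063] gap mm 2.7
[[0.7253, 0.1815], [0.6779, -0.263], [0.4732, 0.215], [0.4288, -0.239]]
```

```bash
cat >> plan.py <<'E'
O=np.array([.5535,-.0285])
st={'L':O-.045*ex+.05*ey,'M':O-.045*ex-.05*ey,'A':O+.05*ex+.165*ey}
E
python3 - <<'E'
from plan import *
p0=np.array([.193,.542])
for n,ths,sd in(('L',[1.507]+list(np.arange(1.4,-.01,-.2)),1),('M',[1.338]+list(np.arange(1.2,-.01,-.2)),1),('A',list(np.arange(.139,1.6,.2045)),-1)):
    print(n,st[n].round(4)); g=fing(st[n],ths[0],sd,gap=12); print(' pre',g.round(4),'units from start',((g-p0)/.05).round(2))
    for th in ths:
        f=fing(st[n],th,sd);print('  %.2f'%th,f.round(4),((f-g)/.05).round(2))
E
```

```text
L [0.5143 0.0262]
 pre [4.539e-01 1.000e-04] units from start [  5.22 -10.84]
  1.51 [0.4559 0.0119] [0.04 0.24]
  1.40 [0.4545 0.0173] [0.01 0.34]
  1.20 [0.4533 0.0282] [-0.01  0.56]
  1.00 [0.4545 0.0398] [0.01 0.79]
  0.80 [0.4585 0.0514] [0.09 1.03]
  0.60 [0.4653 0.0624] [0.23 1.25]
  0.40 [0.4749 0.0718] [0.42 1.43]
  0.20 [0.4869 0.0789] [0.66 1.58]
  0.00 [0.5005 0.0831] [0.93 1.66]
M [ 0.5032 -0.0732]
 pre [ 0.4388 -0.0901] units from start [  4.92 -12.64]
  1.34 [ 0.4428 -0.0788] [0.08 0.23]
  1.20 [ 0.4422 -0.0712] [0.07 0.38]
  1.00 [ 0.4434 -0.0596] [0.09 0.61]
  0.80 [ 0.4474 -0.048 ] [0.17 0.84]
  0.60 [ 0.4542 -0.037 ] [0.31 1.06]
  0.40 [ 0.4638 -0.0276] [0.5  1.25]
  0.20 [ 0.4758 -0.0204] [0.74 1.39]
  0.00 [ 0.4895 -0.0163] [1.01 1.48]
A [0.6215 0.1299]
 pre [0.6538 0.1859] units from start [ 9.22 -7.12]
  0.14 [0.6418 0.1855] [-0.24 -0.01]
  0.34 [0.6324 0.1891] [-0.43  0.06]
  0.55 [0.6217 0.1908] [-0.64  0.1 ]
  0.75 [0.6101 0.1901] [-0.87  0.09]
  0.96 [0.5983 0.1868] [-1.11  0.02]
  1.16 [0.587  0.1804] [-1.34 -0.11]
  1.37 [0.5771 0.1712] [-1.53 -0.29]
  1.57 [0.5694 0.1594] [-1.69 -0.53]
```

>>> move_arm:
  plan: [0.52,-1.08,0,0,0,0.02,1.04,-2.17,0,0,0,0.05,1.57,-3.25,0,0,0,0.08,2.1,-4.3,0,0,0,0.1,2.6,-5.4,0,0,0,0.12,3.1,-6.5,0,0,0,0.15,3.65,-7.6,0,0,0,0.18,4.2,-8.7,0,0,0,0.2,4.7,-9.8,0,0,0,0.232,5.22,-10.84,0,0,0,0.232]
  grip: 0

```text
time_s: 1.55
eef_pos: [0.4549, -0.0026, 0.2316]
eef_rot: [0.001, 0.056, 0.998, -0.0]
wrist_force: [0.9, 0.9, -0.1]
opening: 0.0
grasp_force: 0.0
```

>>> move_arm:
  plan: [0,0,-0.8,0,0,0,0,0,-1.6,0,0,0,0,0,-2.3,0,0,0,0,0,-2.7,0,0,0,0,0,-2.7,0,0,0]

```text
time_s: 2.17
eef_pos: [0.4528, -0.0001, 0.0949]
eef_rot: [-0.002, 0.055, 0.998, 0.0]
wrist_force: [0.9, -0.8, 0.2]
opening: 0.002
grasp_force: 0.0
```

Run:
```python
from h import *
s=cam('side');b=cv2.resize(s['pixels'][215:395,250:490],(800,600),interpolation=cv2.INTER_CUBIC)
cv2.imwrite('pics/c.png',b[:,:,::-1])
```

```text
(no output)
```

View pics/c.png

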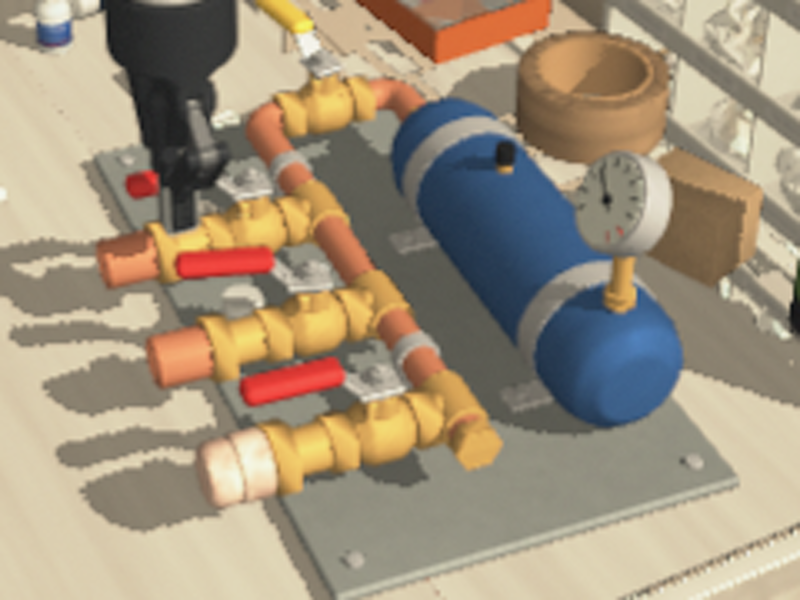

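The shut finger hangs at (180,215), just on the near side of the left red lever (142,183) and clear of the middle one (225,262). I'll sweep now.

>>> move_arm:
  plan: [0.03,0.2,0,0,0,0,0.0,0.4,0,0,0,0,-0.01,0.6,0,0,0,0,0.01,0.8,0,0,0,0,0.09,1.03,0,0,0,0]

```text
time_s: 2.85
eef_pos: [0.4589, 0.0514, 0.0968]
eef_rot: [0.0, 0.055, 0.998, -0.001]
wrist_force: [-0.6, -3.3, 0.3]
opening: 0.001
grasp_force: 1.9
```

>>> move_arm:
  plan: [0.06,0.12,0,0,0,0,0.14,0.22,0,0,0,0,0.23,0.32,0,0,0,0,0.33,0.4,0,0,0,0,0.45,0.48,0,0,0,0,0.57,0.55,0,0,0,0,0.7,0.59,0,0,0,0,0.78,0.61,0,0,0,0,0.78,0.61,0,0,0,0]

```text
time_s: 3.98
eef_pos: [0.4982, 0.082, 0.0962]
eef_rot: [0.0, 0.055, 0.998, 0.0]
wrist_force: [-1.8, -0.9, -1.7]
opening: -0.001
grasp_force: 0.8
```

>>> move_arm:
  plan: [0.05,0,0,0,0,0,0.05,0,0,0,0,0]

```text
time_s: 4.22
eef_pos: [0.5002, 0.082, 0.0963]
eef_rot: [-0.0, 0.055, 0.998, 0.0]
wrist_force: [-3.1, 2.4, -1.4]
opening: 0.001
grasp_force: 1.4
```

>>> move_arm:
  plan: [0.04,0,0,0,0,0,0.04,0,0,0,0,0]

```text
time_s: 4.47
eef_pos: [0.5008, 0.082, 0.0961]
eef_rot: [-0.002, 0.055, 0.998, 0.0]
wrist_force: [-8.9, 3.2, 3.5]
opening: -0.001
grasp_force: 4.4
```

>>> move_arm:
  plan: [0.04,0,0,0,0,0,0.04,0,0,0,0,0]

```text
time_s: 4.72
eef_pos: [0.501, 0.0821, 0.096]
eef_rot: [-0.004, 0.055, 0.998, 0.0]
wrist_force: [-16.7, 1.7, 9.7]
opening: -0.001
grasp_force: 8.1
```

>>> move_arm:
  plan: [-0.5,0,0,0,0,0,-0.7,-0.1,1,0,0,0,-0.9,-1.0,1.2,0,0,0,-1.1,-2.1,1.2,0,0,0,-1.3,-3.1,1.2,0,0,0,-1.3,-3.44,1.2,0,0,0,-1.3,-3.44,1.2,0,0,0,-1.3,-3.44,0.5,0,0,0,-1.3,-3.44,0,0,0,0,-1.3,-3.44,0,0,0,0]

```text
time_s: 5.98
eef_pos: [0.4381, -0.0883, 0.0947]
eef_rot: [-0.002, 0.055, 0.999, 0.001]
wrist_force: [-0.7, -0.0, 0.7]
opening: -0.0
grasp_force: 0.0
```

>>> move_arm:
  plan: [0.08,0.2,0,0,0,0,0.07,0.38,0,0,0,0,0.08,0.5,0,0,0,0,0.09,0.61,0,0,0,0,0.13,0.73,0,0,0,0,0.17,0.84,0,0,0,0,0.24,0.95,0,0,0,0,0.31,1.06,0,0,0,0]

```text
time_s: 6.98
eef_pos: [0.4545, -0.037, 0.096]
eef_rot: [-0.001, 0.055, 0.998, 0.0]
wrist_force: [-1.8, -4.8, 0.1]
opening: 0.004
grasp_force: 1.7
```

>>> move_arm:
  plan: [0.09,0.1,0,0,0,0,0.19,0.19,0,0,0,0,0.31,0.26,0,0,0,0,0.43,0.33,0,0,0,0,0.55,0.37,0,0,0,0,0.68,0.42,0,0,0,0,0.72,0.42,0,0,0,0,0.72,0.42,0,0,0,0]

```text
time_s: 7.98
eef_pos: [0.49, -0.0159, 0.0961]
eef_rot: [-0.001, 0.055, 0.998, 0.0]
wrist_force: [-6.4, -0.4, 2.6]
opening: -0.003
grasp_force: 3.2
```

>>> move_arm:
  plan: [0.03,0,0,0,0,0,0.03,0,0,0,0,0]

```text
time_s: 8.22
eef_pos: [0.49, -0.0158, 0.0959]
eef_rot: [-0.003, 0.055, 0.998, 0.0]
wrist_force: [-12.4, -0.9, 6.8]
opening: -0.001
grasp_force: 6.1
```

>>> move_arm:
  plan: [-0.5,0,0,0,0,0,-0.7,0,1,0,0,0,-0.5,0.9,1.6,0,0,0,0,2,1.8,0,0,0,0.5,3,1.8,0,0,0,1.2,3.9,1.8,0,0,0,2.2,4.04,1.8,0,0,0,3.2,4.04,1.8,0,0,0,3.24,4.04,1.8,0,0,0,3.24,4.04,1.8,0,0,0]

```text
time_s: 9.48
eef_pos: [0.6543, 0.1861, 0.186]
eef_rot: [-0.0, 0.055, 0.998, 0.0]
wrist_force: [0.5, 0.2, 1.2]
opening: -0.009
grasp_force: 0.0
```

Run:
```python
from h import *
t=cam('top');s=cam('side')
a=cv2.resize(t['pixels'][160:340,255:495],(400,300),interpolation=cv2.INTER_CUBIC)
b=cv2.resize(s['pixels'][185:365,250:490],(400,300),interpolation=cv2.INTER_CUBIC)
cv2.imwrite('pics/d.png',np.hstack([a,b])[:,:,::-1])
```

```text
(no output)
```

View pics/d.png

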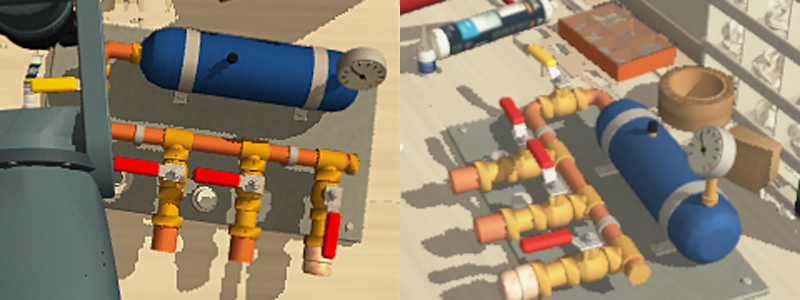

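Left (135,166) and middle (215,178) red levers now lie square across their pipes. The right one, at the cap, is still open (330,235). Next is the air lever.

>>> move_arm:
  plan: [0,0,-0.8,0,0,0,0,0,-1.5,0,0,0,0,0,-1.72,0,0,0,0,0,-1.72,0,0,0]

```text
time_s: 10.07
eef_pos: [0.6538, 0.1857, 0.1006]
eef_rot: [-0.0, 0.055, 0.998, 0.0]
wrist_force: [-0.3, -0.3, 0.4]
opening: -0.003
grasp_force: 0.0
```

>>> move_arm:
  plan: [-0.24,-0.01,0,0,0,0,-0.33,0.03,0,0,0,0,-0.43,0.06,0,0,0,0,-0.54,0.09,0,0,0,0,-0.64,0.1,0,0,0,0,-0.76,0.1,0,0,0,0,-0.87,0.09,0,0,0,0]

```text
time_s: 10.95
eef_pos: [0.6105, 0.1902, 0.1004]
eef_rot: [0.0, 0.055, 0.998, 0.0]
wrist_force: [4.5, -1.5, 2.1]
opening: -0.002
grasp_force: 2.0
```

>>> move_arm:
  plan: [-0.12,-0.03,0,0,0,0,-0.24,-0.07,0,0,0,0,-0.36,-0.13,0,0,0,0,-0.47,-0.2,0,0,0,0,-0.57,-0.28,0,0,0,0,-0.66,-0.38,0,0,0,0,-0.74,-0.48,0,0,0,0,-0.81,-0.58,0,0,0,0,-0.81,-0.58,0,0,0,0]

```text
time_s: 12.08
eef_pos: [0.5694, 0.1606, 0.1]
eef_rot: [-0.001, 0.056, 0.998, -0.0]
wrist_force: [0.9, 0.7, 2.1]
opening: -0.004
grasp_force: 0.9
```

Now I'll nudge to the stop along -y.

>>> move_arm:
  plan: [0,-0.06,0,0,0,0,0,-0.06,0,0,0,0]

```text
time_s: 12.32
eef_pos: [0.5692, 0.1583, 0.0999]
eef_rot: [-0.001, 0.055, 0.998, 0.0]
wrist_force: [-3.1, 3.3, 3.3]
opening: 0.002
grasp_force: 2.1
```

>>> move_arm:
  plan: [0,-0.04,0,0,0,0,0,-0.04,0,0,0,0]

```text
time_s: 12.58
eef_pos: [0.5691, 0.1574, 0.0999]
eef_rot: [-0.001, 0.055, 0.998, 0.001]
wrist_force: [-2.7, 7.8, 3.6]
opening: -0.001
grasp_force: 4.2
```

>>> move_arm:
  plan: [0,-0.03,0,0,0,0,0,-0.03,0,0,0,0]

```text
time_s: 12.82
eef_pos: [0.5691, 0.1571, 0.0999]
eef_rot: [-0.001, 0.055, 0.998, 0.002]
wrist_force: [-2.7, 12.7, 3.7]
opening: -0.0
grasp_force: 6.3
```

The force climbs while y stalls, so the lever is at its stop. I'll back off, lift and look.

>>> move_arm:
  plan: [0,0.5,0,0,0,0,0,0.6,1,0,0,0,0,0.7,2,0,0,0,-0.8,1.6,2.6,0,0,0,-1.6,2.6,2.6,0,0,0,-2.4,3.6,2.6,0,0,0,-3.2,4.6,2.6,0,0,0,-3.8,5.5,2.6,0,0,0,-3.8,5.5,2.6,0,0,0,-3.8,5.5,2.6,0,0,0]

```text
time_s: 14.08
eef_pos: [0.3803, 0.429, 0.2297]
eef_rot: [-0.0, 0.055, 0.998, -0.001]
wrist_force: [0.6, 0.5, 0.7]
opening: 0.001
grasp_force: 0.0
```

Run:
```python
from h import *
t=cam('top');s=cam('side')
a=cv2.resize(t['pixels'][160:340,255:495],(400,300),interpolation=cv2.INTER_CUBIC)
b=cv2.resize(s['pixels'][185:365,250:490],(400,300),interpolation=cv2.INTER_CUBIC)
cv2.imwrite('pics/e.png',np.hstack([a,b])[:,:,::-1])
```

```text
(no output)
```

View pics/e.png

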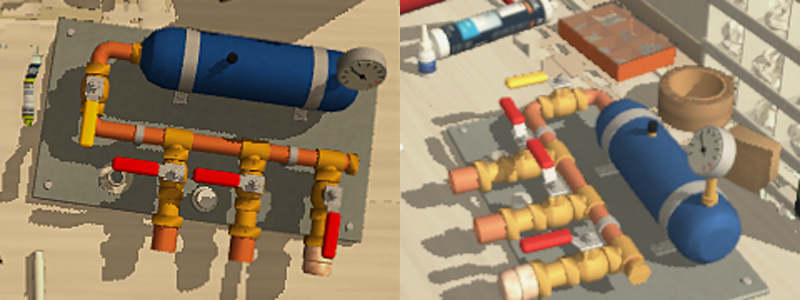

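The yellow lever (88,123) is now in line with its pipe. The left (135,166) and middle (215,178) red levers are across, the right one (330,235) is open, and the bystanders haven't moved.

```bash
python3 -c "
from bench import ctrl
print(ctrl.hand_in())"
```

```text
the job is handed in; nothing more can be done
None
```

The job is handed in: the left and middle red levers are shut, the capped right outlet's lever is still open, and the yellow air lever was opened last; the bystanders look unmoved in the last pictures.

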